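Empty the offcut pan into the scrap hopper

ROBOT

A 7-joint arm with a two-finger parallel gripper is mounted at the origin on the work surface. World frame = base frame: x ahead of the robot, y to its left, z up, the work surface at z = 0. Lengths are in m, angles in rad, forces in N, time in s.
With the tool pointing down it reaches from about 0.4 to 0.9 m from the base axis. Payload 5.5 kg.
Tool frame: the origin (TCP) lies at the very end of the fingers, on their centre line; the grasp point (between the pads) lies 19 mm behind it; z points along the fingers, y is the line along which they close (so a half turn about z gives the same grasp; the last joint's range is limited). The gripper opens to 92 mm and grips with 3 to 60 N. Pads are 19 mm wide; open, the fingers measure 130 mm over their backs; the gripper's body (75 mm by 190 mm) begins 47 mm behind the grasp point.
Start: joints at [1.471, 0.501, -0.427, 1.55, 0.221, 1.138, -0.21], TCP at [0.231, -0.608, 0.227] pointing down, gripper open.
Joint ranges: [-2.88, 2.88], [-0.31, 2.03], [-1.54, 1.56], [0.2, 2.42], [-1.41, 4.55], [0.19, 2.02], [-2.57, 2.57]. Speed limits (rad/s): [2.57, 2.57, 3.14, 3.14, 3.14, 3.14, 3.14].

INTERFACE

Orientations are given as a unit quaternion [x, y, z, w].
In Python, from rig import r, vision gives the robot as it stands.
- The arm moves only by the tool apply_moves, never from a script. Its argument "motion" is a list of rows, each a list of 3 entries, a list of its own where there are three numbers: the shift along the tool's x, y, z in cm, then the turn about the tool's z in rad, then the opening, from 0 (shut) to 1 (fully open). In form: [[[tx, ty, tz], roll, gripper], ...]. A call has 1 to 20 rows; each row shifts and turns the commanded pose from where the row before left it, along the tool's axes as they then stand; what a row does not reach is not made up. A row lasts 1/10 s, in which the tool goes at most 50 mm and 8.59 degrees, less where a joint would pass 70% of its speed; a pose out of reach is approached as far as the arm can. A call is refused whole if a number of a shift passes 5 or a number of a turn 0.15, either way. A call with a gripper value outside its range is refused whole. The fingers move at their own pace and stop on an object; "squeeze" is the grip in N (left out, the last holds). Time passes only in rows, so rows that do not move let the fingers close. It gives the time, the measured TCP pose, the force, the opening and the grip force at its end, in the units of the state.
- r.read_state(): the state, without advancing time (a new reading comes with each control period).
- vision.capture(name): name is "scene" or "top"; returns the picture (480x640x3 uint8, blue, green, red); there is no depth.
- vision.camera_info(name): a dict with "camera_matrix" (3x3 intrinsics, pixels), "rvec" (rotation vector, rad) and "tvec" (3), from world to camera coordinates, as OpenCV has them. Camera axes: x right, y down, z forward; pixel columns grow to the right and rows downward; lengths in m; the calibration is good to about 2 mm. A picture is of the moment at which its call begins. camera_info takes no time and is no camera call.
- r.sign_off(): hands the job in; it is judged then, once.
The state is a dict: "clock": time; "q": joint angles; "qd": joint speeds; "joint_torque": joint torques, N m; "position": TCP position; "tcp_rot": TCP orientation; "ft_force": force on the tool from outside, world axes, zero at the start; "torque": the same for the moment, N m; "width": finger opening in m; "grasp_force": force on a finger pad.
Only numpy, scipy, OpenCV 4.12 (cv2) and the standard library are available. Lean on these libraries where they do the work, as an engineer would, in place of code of your own. Each camera call takes 0.05 s, during which the arm holds its last target. There are 200 camera calls.

TASK

Slide the scrap hopper's shutter fully open by its red block, then pick up the pan by its wooden handle and tip all four steel offcuts out of it into the hopper, without touching the offcuts with the fingers. Put the empty pan back upright on the middle of its copper rest plate and let go, leaving the shutter open, and leave the other things on the bench where they lie.

Things in the scene. Friction and masses are not known exactly. Their poses are not given: they have to be found in the camera images.
- hopper: green fixed steel scrap hopper, an open-topped box 200 x 200 mm outside, walls 6 mm, rim 120 mm high; origin at the centre of its underside on the bench, z up. Dark guide rails run along its x axis on both sides (y = +-98 mm, tops 138 mm high, from x = -100 to +300 mm)
- hopper_mouth (a point): centre of the hopper's open mouth, at rim height (120 mm), axes as hopper. The -y side is the entry side: a flare leans outwards there, up to 164 mm above the bench at y = -141 mm. On the +y side a splash plate rises to 203 mm at y = 120 mm. The pan is tipped in over the -y side, lip inside the mouth
- shutter (a joint): travel in m of the flat grey steel shutter (196 x 184 x 5 mm, top face at height 127 mm) that covers the mouth and slides along the hopper's +x axis: 0 = shut, 0.19 = fully open at its stop; stiff by about 3 N, stays where left
- shutter_grip (a point): grip point in the red block on the shutter (28 mm along x, 50 mm along y, 40 mm tall, its top at height 167 mm), on its centre line, 17 mm below its top; moves with the shutter; axes as hopper
- rest: fixed copper-coloured rest plate flat on the bench, 240 (x) x 170 (y) x 6 mm thick; origin at the centre of its underside. The pan starts on it and is put back on it
- pan: loose dark steel scoop pan, 180 (x) x 126 (y) mm, 0.4 kg, floor 3 mm; rear wall (-x) and side walls 42 mm high (24 mm near the front), the front (+x) fully open with no lip wall; origin at the centre of its underside, z up. A wooden handle bar runs along x above its middle on one post at the rear
- pan_grip (a point): middle of the pan's wooden handle bar above the loaded pan's centre of mass, 95 mm above the pan's underside; the bar is 14 mm wide (y), 26 mm tall, from x = -102 to +43 mm; axes as pan
- pan_lip (a point): middle of the pan's open front edge, on its floor: 90 mm ahead (+x) of the pan's origin, 3 mm up; axes as pan
- tube_a: offcut of bright square steel tube, 62 x 32 x 32 mm, along its x; origin at the centre of its underside; lies in the pan, 0.1 kg
- tube_b: offcut of rusty square steel tube, 66 x 28 x 28 mm, along its x; origin at the centre of its underside; lies in the pan, 0.1 kg
- angle: offcut of bright angle iron, 64 x 34 x 32 mm, along its x; origin at the centre of its underside; lies in the pan, 0.1 kg
- bar: offcut of dark flat bar, 66 x 26 x 10 mm, along its x; origin at the centre of its underside; lies in the pan, 0.1 kg
- tongs: bystander: pair of black steel tongs 310 mm long (x), flat on the bench; origin on the bench near their middle
- hook_a: bystander: black forged hook 115 mm long (x), flat on the bench; origin near its middle
- hook_b: bystander: black forged hook 115 mm long (x), flat on the bench; origin near its middle
- bell: bystander: cast brass bell, 68 mm wide, 68 mm tall, standing on its mouth; origin at the centre of its underside
- shovel: bystander: flat rusty hearth shovel head 160 x 140 mm, socket to -x; origin at the centre of its underside
- hammer: bystander: hammer lying along its x, handle to -x; origin under its middle

How it is judged:
On the way, in this order (a step that is already met when the one before it is completed fails the run):
1. the shutter is slid fully open (at least 170 of 190 mm) (value of joint shutter above 0.17 m), for 0.2 s.
2. all four offcuts lie at rest inside the hopper, below its rim (x of tube_a in the frame of hopper between -0.097 and 0.097 m and y of tube_a in the frame of hopper between -0.097 and 0.097 m and z of each of tube_a, tube_b, angle, bar in the frame of hopper below 0.105 m and x of tube_b in the frame of hopper between -0.097 and 0.097 m and y of tube_b in the frame of hopper between -0.097 and 0.097 m and x of angle in the frame of hopper between -0.097 and 0.097 m and y of angle in the frame of hopper between -0.097 and 0.097 m and x of bar in the frame of hopper between -0.097 and 0.097 m and y of bar in the frame of hopper between -0.097 and 0.097 m and linear speed of each of tube_a, tube_b, angle, bar below 0.05 m/s and value of joint shutter above 0.17 m), for 0.2 s.
At the end, for the whole second after the job is handed in: All four offcuts at rest inside the hopper below its rim; the shutter open by at least 170 mm; the pan released, upright (within 0.08 rad), at rest on the copper plate with its centre within 40 mm of the plate's centre, any way round (all of step 2 and horizontal distance between pan and rest below 0.04 m and angle between pan's own z axis and vertical below 0.08 rad and z of pan in the frame of rest below 0.012 m and linear speed of pan below 0.03 m/s); the robot touches nothing.
It fails at once if the fingers touch an offcut (contact force between the fingers and tube_a above 1 N or contact force between the fingers and tube_b above 1 N or contact force between the fingers and angle above 1 N or contact force between the fingers and bar above 1 N).
It fails at once if a bystander (tongs, hook, bell, shovel head, hammer) is moved by more than 30 mm (distance of any of tongs, hook_a, hook_b, bell, shovel, hammer from where it was at the start of the episode above 0.03 m).
It also fails if it takes over 66 s, if anything falls off the work surface, if the arm or the gripper's body presses on something with over 40 N, if the wrist force passes 120 N, or if a joint passes its speed limit or range.

## Working session

There is one attempt and no reset: what is moved stays moved. The work goes in short steps, Python scripts to look and compute and a tool call to move; the robot and the scene stay as the last step left them, time stands still between calls to the robot, and variables do not carry over. Pictures are saved under pics/ and viewed, at most 13 in all, crops included, and the job is handed in when it is done.

Besides the shell and the picture viewer there is one more tool, called after "Emit:" as name(argument=value, ...) on one line, values as JSON. apply_moves: Moves the arm, as the interface text tells. Its arguments: {"type":"object","properties":{"motion":{"type":"array"},"squeeze":{"type":"number"}},"required":["motion"]}

```bash
ls; mkdir -p pics
python3 - <<'E'
from rig import r, vision
import cv2
for n in ("scene","top"):
    cv2.imwrite(f"pics/{n}0.png",vision.capture(n)); print(n,vision.camera_info(n))
print(r.read_state())
E
```

```text
pics
scene {'camera_matrix': array([[516.98893101,   0.        , 320.33045896],
       [  0.        , 516.98893101, 239.43031196],
       [  0.        ,   0.        ,   1.        ]]), 'rvec': array([ 2.2222857 ,  1.33616678, -0.43774672]), 'tvec': array([-0.31250973, -0.30578258,  1.70962313])}
top {'camera_matrix': array([[556.40703043,   0.        , 325.58004401],
       [  0.        , 556.40703043, 236.25045479],
       [  0.        ,   0.        ,   1.        ]]), 'rvec': array([ 2.14695151, -2.0719007 ,  0.22331482]), 'tvec': array([0.02943434, 0.58449559, 1.62045578])}
{'clock': 0.1, 'q': array([ 1.47116609,  0.50171908, -0.42682423,  1.55129059,  0.22083747,
        1.1382847 , -0.21029902]), 'qd': array([-0.00050529, -0.00173835,  0.00064095, -0.00154239, -0.00041734,
        0.0002001 , -0.00017501]), 'joint_torque': array([-1.12481386e-02, -5.67881262e+01, -5.83827093e+00, -2.79915494e+01,
       -6.89149532e-02,  2.41392071e-02,  6.15164026e-05]), 'position': array([ 0.2304511 , -0.60714562,  0.22582833]), 'tcp_rot': array([ 9.83582822e-01,  1.80455417e-01, -1.30399542e-04, -8.10501508e-04]), 'ft_force': array([ 0.55618075,  0.27007547, -0.26063232]), 'torque': array([-0.03261204,  0.00016518, -0.00306774]), 'grasp_force': 0.0, 'width': 0.09182962374339564}
```

View pics/scene0.png

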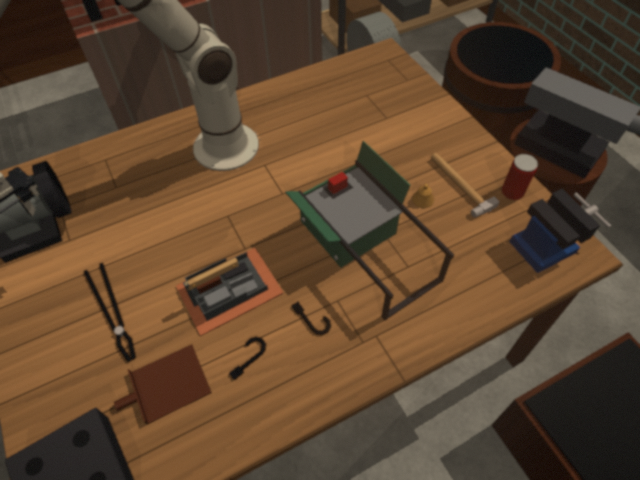

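View pics/top0.png

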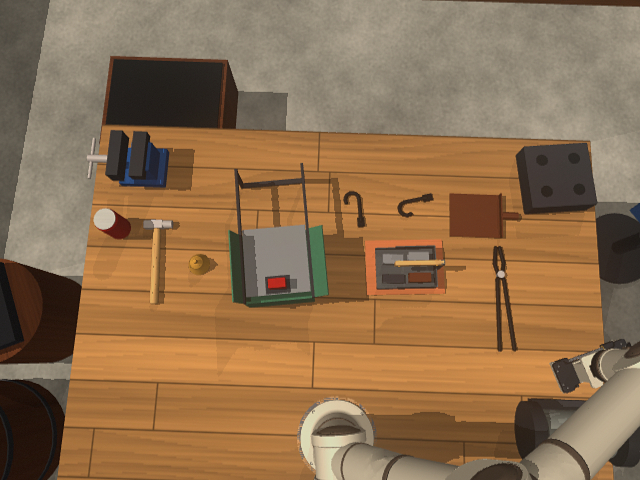

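Scene view: hopper about (350,210) with the red block at (338,182), pan on its rest about (228,288). Top view: hopper about (278,265), block (277,284), pan (407,268) with its handle rear pointing right. I'll enlarge both for accurate pixel positions.

```bash
cat > h.py <<'E'
import numpy as np, cv2
from rig import r, vision
def P(n):
    c=vision.camera_info(n); R=cv2.Rodrigues(c["rvec"])[0]
    return c["camera_matrix"], R, np.array(c["tvec"]).ravel()
def proj(n,X):
    K,R,t=P(n); p=(K@(R@np.atleast_2d(X).T+t[:,None])).T; return p[:,:2]/p[:,2:]
def ray(n,px):
    K,R,t=P(n); return -R.T@t, R.T@np.linalg.solve(K,[*px,1])
def atz(n,px,z):
    o,d=ray(n,px); return o+d*(z-o[2])/d[2]
def tri(ps,pt):
    A=[]
    for n,p in(("scene",ps),("top",pt)):
        K,R,t=P(n); M=K@np.c_[R,t]; A.append(M)
    X=cv2.triangulatePoints(A[0],A[1],np.float64(ps).reshape(2,1),np.float64(pt).reshape(2,1)).ravel(); X=X[:3]/X[3]
    return X, proj("scene",X)[0]-ps, proj("top",X)[0]-pt
def crop(img,x0,y0,w,h,s,out):
    im=cv2.resize(img[y0:y0+h,x0:x0+w],None,fx=s,fy=s,interpolation=cv2.INTER_CUBIC)
    for i in range(0,w,20): cv2.putText(im,str(x0+i),(i*s,8),0,.3,(255,255,0),1); cv2.line(im,(i*s,0),(i*s,im.shape[0]),(90,90,0),1) if 0 else cv2.line(im,(i*s,9),(i*s,14),(255,255,0),1)
    for i in range(20,h,20): cv2.putText(im,str(y0+i),(0,i*s+3),0,.3,(255,255,0),1); cv2.line(im,(20,i*s),(26,i*s),(255,255,0),1)
    cv2.imwrite(out,im)
E
python3 - <<'E'
from h import *
crop(cv2.imread("pics/scene0.png"),170,135,290,190,2 if 0 else 2,"pics/a.png")
im=cv2.imread("pics/scene0.png"); crop(im,170,140,266,200,3,"pics/sc.png")
im=cv2.imread("pics/top0.png"); crop(im,220,155,240,160,3,"pics/tc.png")
E
```

```text
(no output)
```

View pics/sc.png

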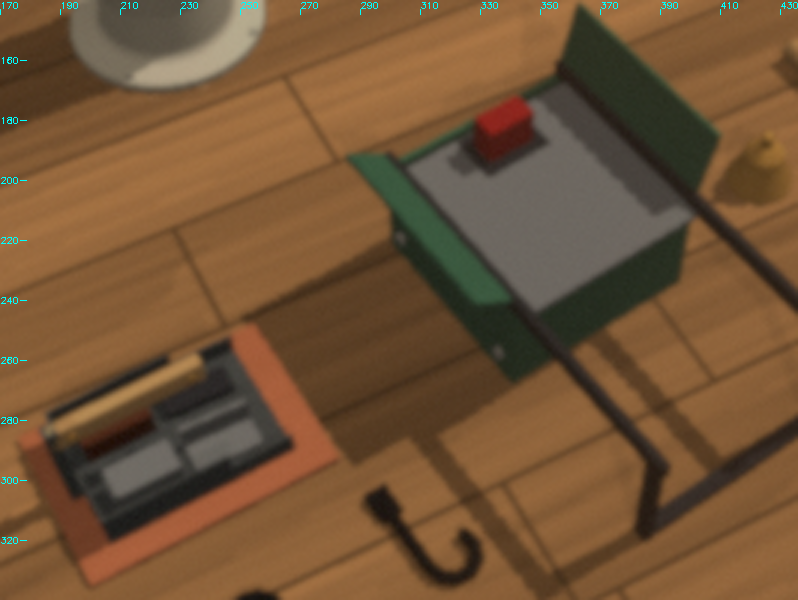

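View pics/tc.png

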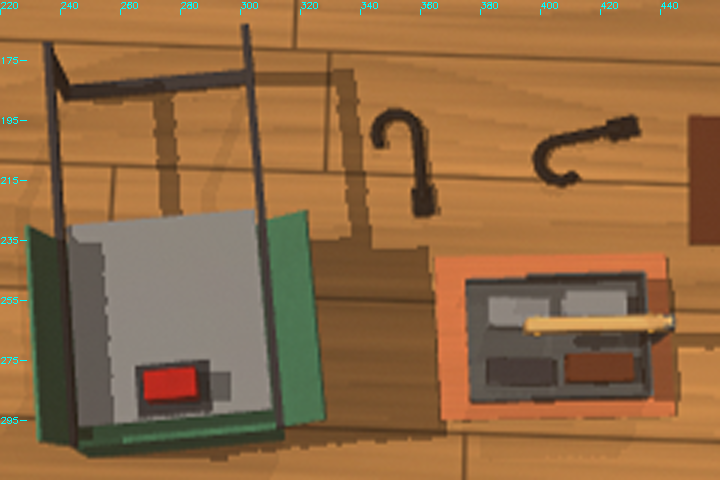

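The enlarged crops put the red block top at scene (337.7,178.3) and top (276.7,283.5). The handle bar ends are at scene (236.7,260)/(186.7,283.3) and top (396,263.3)/(444,262.3). I could also read the rest corners, flare edge and splash edge clearly.

Run:
```python
from h import *
np.set_printoptions(precision=4,suppress=True)
for n,s,t in [("blocktop",(337.7,178.3),(276.7,283.5)),("bar front",(236.7,260),(396,263.3)),("bar rear",(186.7,283.3),(444,262.3)),
 ("flare -x",(286,192.3),(328.7,295)),("flare +x",(334,240.5),(322.3,225.3)),("splash -x",(363.3,141.7),(232.7,302)),("splash +x",(409.7,185),(229,230.7)),
 ("rail end",(392.3,295.3),(302,163.3)),
 ("rest a",(254.7,247.3),(367.3,294.7)),("rest b",(283.7,292.7),(365,240.7)),("rest c",(200.7,335),(442.3,240.7)),("rest d",(176.7,286.7),(446,293.3))]:
    X,a,b=tri(s,t); print(n,X,a,b)
for n,t,z in [("pan FL",(375.7,248.3),.030),("pan FR",(377,289.3),.030),("pan RR",(436.7,288),.048),("pan RL",(434.5,246),.048)]: print(n,atz("top",t,z))
for t in [(365,240.7),(442.3,240.7),(446,293.3),(367.3,294.7)]: print("rest",atz("top",t,.006))
for t,z in [((328.7,295),.164),((322.3,225.3),.164),((232.7,302),.203),((229,230.7),.203),((302,163.3),.138),((276.7,283.5),.167)]: print(atz("top",t,z))
```

```text
blocktop [0.4228 0.1835 0.1641] [-1.1222  0.1944] [-0.8754 -0.3984]
bar front [ 0.5007 -0.1543  0.1094] [-1.4563  0.1938] [-1.0724 -0.3302]
bar rear [ 0.508  -0.2918  0.1138] [-2.0396  0.2308] [-1.4844 -0.3661]
flare -x [0.3966 0.0387 0.1596] [-1.5578  0.2365] [-1.2252 -0.4709]
flare +x [0.5964 0.0689 0.164 ] [-4.2837  0.6664] [-2.9923 -1.3567]
splash -x [0.3643 0.2966 0.1977] [-1.0403  0.1923] [-0.8427 -0.4215]
splash +x [0.5606 0.3201 0.2011] [-1.1454  0.2278] [-0.8298 -0.4616]
rail end [0.7871 0.1306 0.1374] [-1.5778  0.2922] [-0.9936 -0.4999]
rest a [ 0.4176 -0.0806  0.0075] [-1.1778  0.166 ] [-0.9091 -0.3009]
rest b [ 0.5869 -0.0703  0.0031] [-1.3261  0.1974] [-0.937  -0.3371]
rest c [ 0.596  -0.3115  0.0006] [-1.8536  0.2183] [-1.2881 -0.3277]
rest d [ 0.4312 -0.3205  0.0019] [-1.9904  0.219 ] [-1.5075 -0.3526]
pan FL [ 0.5577 -0.1047  0.03  ]
pan FR [ 0.4317 -0.1107  0.03  ]
pan RR [ 0.4398 -0.2875  0.048 ]
pan RL [ 0.5677 -0.2817  0.048 ]
rest [ 0.5853 -0.073   0.006 ]
rest [ 0.594  -0.3144  0.006 ]
rest [ 0.4298 -0.3243  0.006 ]
rest [ 0.4169 -0.0835  0.006 ]
[0.395  0.0353 0.164 ]
[0.5927 0.0602 0.164 ]
[0.3627 0.2933 0.203 ]
[0.5589 0.3174 0.203 ]
[0.7855 0.1276 0.138 ]
[0.4214 0.1808 0.167 ]
```

Emit:
apply_moves(motion=[[[0,0,-2],0.1,1],[[0,0,-1],0.1,1]])

```text
clock: 0.3
position: [0.2307, -0.6076, 0.2571]
tcp_rot: [0.997, 0.079, 0.0, -0.0]
ft_force: [-0.8, -0.2, 0.6]
width: 0.0916
grasp_force: 0.0
```

```bash
cat >> h.py <<'E'
def plan(p,psi,tp,tpsi,n):
    "n equal world steps with yaw; rows in tool axes, cm (yaw in deg; turning at a row applies after its shift)"
    p=np.array(p,float); tp=np.array(tp,float); out=[]
    for i in range(n):
        c,s=np.cos(np.radians(psi)),np.sin(np.radians(psi))
        d=((tp-p)/(n-i))*100
        sh=np.round([c*d[0]+s*d[1], s*d[0]-c*d[1], -d[2]],1)
        ro=np.round(-np.radians(tpsi-psi)/(n-i),3)
        out.append([sh.tolist(),float(ro)])
        p=p+np.array([c*sh[0]+s*sh[1], s*sh[0]-c*sh[1], -sh[2]])/100; psi=psi-np.degrees(ro)
    print(out, p, psi)
    return p,psi
E
python3 - <<'E'
from h import *
p,a=plan([.2307,-.6076,.2571],9.06,[.46,-.35,.26],45,12)
p,a=plan(p,a,[.50,0,.26],80,14)
p,a=plan(p,a,[.422,.182,.26],97,8)
E
```

```text
[[[2.2, -1.8, -0.0], -0.052], [[2.3, -1.7, -0.0], -0.052], [[2.4, -1.6, -0.0], -0.052], [[2.5, -1.5, -0.0], -0.052], [[2.6, -1.3, -0.0], -0.052], [[2.6, -1.2, -0.0], -0.052], [[2.7, -1.0, -0.0], -0.053], [[2.7, -0.9, -0.1], -0.052], [[2.8, -0.8, -0.0], -0.053], [[2.8, -0.6, -0.1], -0.052], [[2.8, -0.5, -0.0], -0.053], [[2.9, -0.3, -0.1], -0.052]] [ 0.46009996 -0.34948793  0.2601    ] 44.98445375470262
[[[2.0, -1.6, 0.0], -0.044], [[2.0, -1.5, 0.0], -0.044], [[2.1, -1.4, 0.0], -0.044], [[2.2, -1.3, 0.0], -0.044], [[2.2, -1.2, 0.0], -0.044], [[2.3, -1.1, 0.0], -0.043], [[2.3, -1.0, 0.0], -0.044], [[2.3, -0.9, 0.0], -0.043], [[2.4, -0.8, 0.0], -0.044], [[2.4, -0.7, 0.0], -0.043], [[2.4, -0.6, 0.0], -0.044], [[2.5, -0.4, 0.0], -0.043], [[2.5, -0.4, 0.0], -0.044], [[2.4, -0.2, 0.0], -0.043]] [ 5.00073228e-01 -3.00909751e-04  2.60100000e-01] 79.99217503719592
[[[2.1, -1.4, 0.0], -0.037], [[2.1, -1.3, 0.0], -0.037], [[2.2, -1.2, 0.0], -0.037], [[2.2, -1.1, 0.0], -0.037], [[2.2, -1.0, 0.0], -0.037], [[2.3, -1.0, 0.0], -0.037], [[2.3, -0.8, 0.0], -0.037], [[2.4, -0.8, 0.0], -0.038]] [0.42191525 0.18213872 0.2601    ] 97.00902155258132
```

Emit:
apply_moves(motion=[[[2.2,-1.8,0],-0.052,1],[[2.3,-1.7,0],-0.052,1],[[2.4,-1.6,0],-0.052,1],[[2.5,-1.5,0],-0.052,1],[[2.6,-1.3,0],-0.052,1],[[2.6,-1.2,0],-0.052,1],[[2.7,-1.0,0],-0.053,1],[[2.7,-0.9,-0.1],-0.052,1],[[2.8,-0.8,0],-0.053,1],[[2.8,-0.6,-0.1],-0.052,1],[[2.8,-0.5,0],-0.053,1],[[2.9,-0.3,-0.1],-0.052,1]])

```text
clock: 1.5
position: [0.4602, -0.3466, 0.2598]
tcp_rot: [0.922, 0.387, -0.0, 0.0]
ft_force: [0.4, -0.2, 0.2]
width: 0.0921
grasp_force: 0.0
```

Emit:
apply_moves(motion=[[[2.0,-1.6,0],-0.044,1],[[2.0,-1.5,0],-0.044,1],[[2.1,-1.4,0],-0.044,1],[[2.2,-1.3,0],-0.044,1],[[2.2,-1.2,0],-0.044,1],[[2.3,-1.1,0],-0.043,1],[[2.3,-1.0,0],-0.044,1],[[2.3,-0.9,0],-0.043,1],[[2.4,-0.8,0],-0.044,1],[[2.4,-0.7,0],-0.043,1],[[2.4,-0.6,0],-0.044,1],[[2.5,-0.4,0],-0.043,1],[[2.5,-0.4,0],-0.044,1],[[2.4,-0.2,0],-0.043,1]])

```text
clock: 2.9
position: [0.4971, 0.0031, 0.2598]
tcp_rot: [0.763, 0.646, 0.0, 0.0]
ft_force: [0.3, -0.3, -0.2]
width: 0.0917
grasp_force: 0.0
```

Emit:
apply_moves(motion=[[[2.1,-1.4,0],-0.037,1],[[2.1,-1.3,0],-0.037,1],[[2.2,-1.2,0],-0.037,1],[[2.2,-1.1,0],-0.037,1],[[2.2,-1.0,0],-0.037,1],[[2.3,-1.0,0],-0.037,1],[[2.3,-0.8,0],-0.037,1],[[2.4,-0.8,0],-0.038,1],[[0,0,0],0,1],[[0,0,0],0,1]])

```text
clock: 3.9
position: [0.4178, 0.1836, 0.2598]
tcp_rot: [0.66, 0.751, -0.0, 0.0]
ft_force: [0.2, -0.3, -0.6]
width: 0.0921
grasp_force: 0.0
```

Emit:
apply_moves(motion=[[[-0.2,0.4,2],0,1],[[0,0,2.5],0,1],[[0,0,2.5],0,1],[[0,0,2.5],0,1],[[0,0,1.8],0,1],[[0,0,1],0,1],[[0,0,0],0,1],[[0,0,0],0,0],[[0,0,0],0,0],[[0,0,0],0,0],[[0,0,0],0,0],[[0,0,0],0,0],[[0,0,0],0,0]], squeeze=30)

```text
clock: 5.2
position: [0.4226, 0.1815, 0.1369]
tcp_rot: [0.661, 0.751, 0.0, 0.0]
ft_force: [0.2, 0.4, 0.3]
width: 0.0485
grasp_force: 0.0
```

Emit:
apply_moves(motion=[[[0,0,0],0,0],[[0,0,0],0,0],[[0,0,0],0,0],[[0,0,0],0,0],[[0,0,0],0,0]])

```text
clock: 5.7
position: [0.4229, 0.1816, 0.1369]
tcp_rot: [0.661, 0.751, 0.0, 0.0]
ft_force: [2.7, -0.5, -0.4]
width: 0.0278
grasp_force: 30.0
```

Emit:
apply_moves(motion=[[[0,0.7,0],0,0],[[0,1.5,0],0,0],[[0,2,0],0,0],[[0,2,0],0,0],[[0,2,0],0,0],[[0,2,0],0,0],[[0,2,0],0,0],[[0,2,0],0,0],[[0,2,0],0,0],[[0,1.5,0],0,0],[[0,1,0],0,0],[[0,0.4,0],0,0],[[0,0,0],0,0],[[0,0,0],0,0],[[0,0,0],0,0]])

```text
clock: 7.2
position: [0.5983, 0.2039, 0.1362]
tcp_rot: [0.659, 0.752, -0.012, -0.005]
ft_force: [-37.0, -12.4, 31.0]
width: 0.0283
grasp_force: 30.0
```

Run:
```python
from h import *
im=vision.capture("top"); crop(im,200,140,260,180,3,"pics/t1.png"); cv2.imwrite("pics/t1f.png",im); print(r.read_state())
```

```text
{'clock': 7.25, 'q': array([ 0.20042066,  0.69986198, -0.83324017,  1.63889529,  0.5652455 ,
        1.09049187, -0.66794604]), 'qd': array([ 0.00064326, -0.00128611, -0.00058995,  0.00126797,  0.00191755,
       -0.00227311, -0.00024531]), 'joint_torque': array([  0.37076918, -45.87753296,  -9.38143194, -35.20709395,
         5.53401098, -11.92344636,  -0.05691443]), 'position': array([0.59828152, 0.20386617, 0.13621914]), 'tcp_rot': array([ 0.65924596,  0.75180677, -0.01231812, -0.00544177]), 'ft_force': array([-36.91757728, -11.269399  ,  31.79470046]), 'torque': array([-2.46912468,  7.72476926,  0.0155593 ]), 'grasp_force': 29.95315745472908, 'width': 0.028198916668960974}
```

View pics/t1.png

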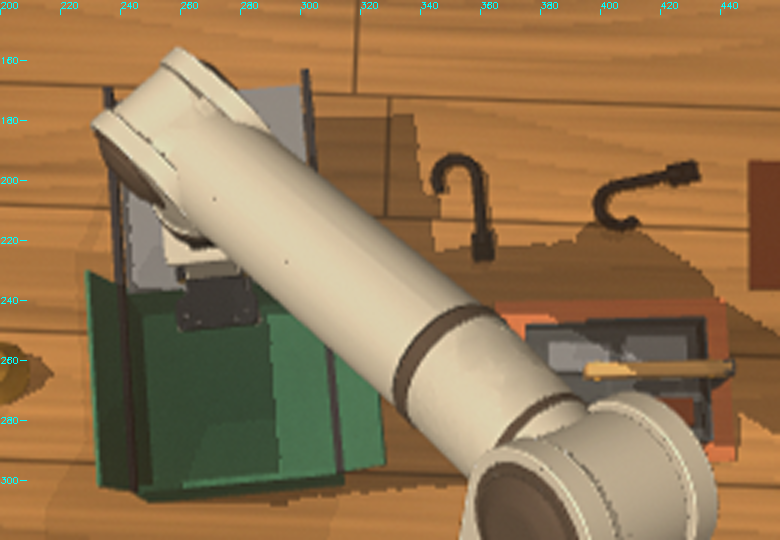

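Run:
```python
from h import *
e=np.array([.9925,.122]); c=np.array([.476,.188])
for px,z in [((244,237.5),.127),((298,168.3),.127),((302,163.3),.138)]:
    X=atz("top",px,z)[:2]-c; print(X@e, X@[-e[1],e[0]])
```

```text
0.09230364952579251 0.08772035328289259
0.2890980741307135 -0.08449248873960848
0.29977991982731195 -0.09771096560561146
```

The shutter edges measure 0.092 and 0.289 m in hopper x, so it is about 0.19 open and at its stop. I'll relax the push, let go and back out upwards.

Emit:
apply_moves(motion=[[[0,-0.7,0],0,0],[[0,-0.5,0],0,0],[[0,0,0],0,0],[[0,0,0],0,1],[[0,0,0],0,1],[[0,0,0],0,1],[[0,0,0],0,1],[[0,0,0],0,1],[[0,0,0],0,1],[[0,0,0],0,1],[[0,0,-1],0,1],[[0,0,-2],0,1],[[0,0,-3],0,1],[[0,0,-3],0,1],[[0,0,-3],0,1],[[0,0,0],0,1]])

```text
clock: 8.85
position: [0.6022, 0.2061, 0.2625]
tcp_rot: [0.661, 0.751, 0.004, 0.002]
ft_force: [-0.7, 0.3, 1.0]
width: 0.0917
grasp_force: 0.0
```

Run:
```python
from h import *
p,a=plan([.6022,.2061,.2625],97.3,[.5038,-.217,.25],92.9,16)
```

```text
[[[-2.5, -0.9, 0.1], 0.005], [[-2.6, -0.9, 0.1], 0.005], [[-2.6, -0.9, 0.1], 0.005], [[-2.6, -0.9, 0.1], 0.005], [[-2.6, -0.9, 0.1], 0.005], [[-2.6, -0.9, 0.1], 0.005], [[-2.6, -0.9, 0.1], 0.005], [[-2.6, -0.9, 0.1], 0.005], [[-2.6, -0.8, 0.1], 0.005], [[-2.6, -0.8, 0.1], 0.005], [[-2.5, -0.8, 0.0], 0.004], [[-2.6, -0.8, 0.1], 0.005], [[-2.6, -0.8, 0.0], 0.004], [[-2.5, -0.8, 0.1], 0.005], [[-2.6, -0.8, 0.0], 0.004], [[-2.5, -0.8, 0.1], 0.005]] [ 0.50405531 -0.21654932  0.2495    ] 92.88822497749258
```

Emit:
apply_moves(motion=[[[-2.5,-0.9,0],0.005,1],[[-2.6,-0.9,0],0.005,1],[[-2.6,-0.9,0],0.005,1],[[-2.6,-0.9,0],0.005,1],[[-2.6,-0.9,0],0.005,1],[[-2.6,-0.9,0],0.005,1],[[-2.6,-0.9,0],0.005,1],[[-2.6,-0.9,0],0.005,1],[[-2.6,-0.8,0],0.005,1],[[-2.6,-0.8,0],0.005,1],[[-2.5,-0.8,0],0.004,1],[[-2.6,-0.8,0],0.005,1],[[-2.6,-0.8,0],0.004,1],[[-2.5,-0.8,0],0.005,1],[[-2.6,-0.8,0],0.004,1],[[-2.5,-0.8,0],0.005,1],[[0,0,0],0,1],[[0,0,0],0,1],[[0,0,0],0,1]])

```text
clock: 10.75
position: [0.502, -0.2171, 0.2569]
tcp_rot: [0.689, 0.725, 0.0, -0.0]
ft_force: [0.7, -0.3, 0.2]
width: 0.0915
grasp_force: 0.0
```

Emit:
apply_moves(motion=[[[0,0.2,2],0,1],[[0,0,3],0,1],[[0,0,3],0,1],[[0,0,3],0,1],[[0,0,3],0,1],[[0,0,2],0,1],[[0,0,1.6],0,1],[[0,0,0],0,1],[[0,0,0],0,0],[[0,0,0],0,0],[[0,0,0],0,0],[[0,0,0],0,0],[[0,0,0],0,0],[[0,0,0],0,0],[[0,0,0],0,0],[[0,0,0],0,0],[[0,0,0],0,0],[[0,0,0],0,0],[[0,0,0],0,0],[[0,0,0],0,0]], squeeze=30)

```text
clock: 12.75
position: [0.5044, -0.2184, 0.0809]
tcp_rot: [0.689, 0.725, 0.0, 0.001]
ft_force: [2.6, 0.2, -1.7]
width: 0.0136
grasp_force: 30.0
```

Bar gripped at 13.6 mm (nominal 14). I'll lift slowly and check for any tilt.

Emit:
apply_moves(motion=[[[0,0,-0.3],0,0],[[0,0,-0.5],0,0],[[0,0,-1],0,0],[[0,0,-1.5],0,0],[[0,0,-1.5],0,0],[[0,0,-1.5],0,0],[[0,0,-1.5],0,0],[[0,0,-1.2],0,0],[[0,0,0],0,0],[[0,0,0],0,0]])

```text
clock: 13.75
position: [0.5036, -0.2186, 0.1709]
tcp_rot: [0.689, 0.724, -0.0, 0.0]
ft_force: [-0.0, 0.3, -8.7]
width: 0.0142
grasp_force: 30.0
```

Run:
```python
from h import *
im=vision.capture("scene"); a=cv2.resize(im[170:350,150:400],None,fx=3,fy=3,interpolation=2); cv2.imwrite("pics/s2.png",a)
s=r.read_state(); print(s["ft_force"],s["torque"],s["position"])
```

```text
[-0.80482963 -1.63020242 -7.27507105] [-0.12296474 -0.01899168 -0.01437931] [ 0.5030918  -0.21844084  0.17031025]
```

View pics/s2.png

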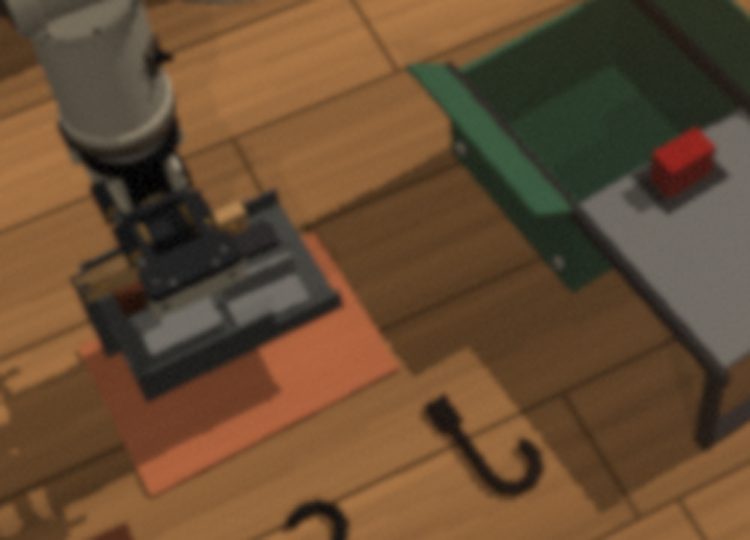

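The pan hangs level about 9 cm up with its load in place, and the hopper is open beside it. Next I carry it up and over to the flare side.

Run:
```python
from h import *
plan([.5031,-.2184,.27],92.9,[.499,0,.27],97,14)
```

```text
[[[1.6, 0.0, -0.0], -0.005], [[1.6, 0.1, -0.0], -0.005], [[1.6, 0.1, -0.0], -0.005], [[1.5, 0.1, -0.0], -0.005], [[1.6, 0.1, -0.0], -0.005], [[1.5, 0.1, -0.0], -0.005], [[1.6, 0.1, -0.0], -0.005], [[1.5, 0.1, -0.0], -0.005], [[1.6, 0.1, -0.0], -0.005], [[1.5, 0.1, -0.0], -0.005], [[1.6, 0.1, -0.0], -0.005], [[1.5, 0.1, -0.0], -0.006], [[1.5, 0.1, -0.0], -0.005], [[1.6, 0.2, -0.0], -0.006]] [4.98957743e-01 3.25850939e-05 2.70000000e-01] 97.025296124942
```

Emit:
apply_moves(motion=[[[0,0,-0.5],0,0],[[0,0,-1],0,0],[[0,0,-1.5],0,0],[[0,0,-1.5],0,0],[[0,0,-1.5],0,0],[[0,0,-1.5],0,0],[[0,0,-1.5],0,0],[[0,0,-1],0,0],[[0,0,0],0,0]])

```text
clock: 14.7
position: [0.5048, -0.2187, 0.2727]
tcp_rot: [0.689, 0.725, 0.0, 0.002]
ft_force: [-0.3, -0.9, -8.9]
width: 0.0139
grasp_force: 30.0
```

Emit:
apply_moves(motion=[[[0.5,0,0],-0.005,0],[[1.1,0,0],-0.005,0],[[1.6,0.1,0],-0.005,0],[[1.6,0.1,0],-0.005,0],[[1.6,0.1,0],-0.005,0],[[1.5,0.1,0],-0.005,0],[[1.6,0.1,0],-0.005,0],[[1.5,0.1,0],-0.005,0],[[1.6,0.1,0],-0.005,0],[[1.5,0.1,0],-0.005,0],[[1.6,0.1,0],-0.005,0],[[1.5,0.1,0],-0.005,0],[[1.6,0.1,0],-0.005,0],[[1.5,0.1,0],-0.005,0],[[1,0.1,0],0,0],[[0.5,0.1,0],0,0],[[0,0,0],0,0],[[0,0,0],0,0]])

```text
clock: 16.5
position: [0.4988, -0.0007, 0.2706]
tcp_rot: [0.664, 0.748, -0.0, 0.0]
ft_force: [0.2, -0.8, -8.8]
width: 0.0136
grasp_force: 30.0
```

```bash
cat >> h.py <<'E'
C=np.array([.476,.188]); EX=np.array([.9925,.122]); EY=np.array([-.122,.9925])
def hop():
    s=r.read_state(); d=s["position"][:2]-C; q=s["tcp_rot"]
    print("hop x,y,zgrip",np.round([d@EX*1e3,d@EY*1e3,s["position"][2]*1e3+19],1),"psi",np.degrees(2*np.arctan2(q[1],q[0])).round(2),"F",np.round(s["ft_force"],1),"T",np.round(s["torque"],2),s["clock"])
E
python3 -c "from h import *; hop()"
```

```text
hop x,y,zgrip [  -0.4 -190.1  289.6] psi 96.84 F [ 0.2 -0.8 -8.8] T [-0.19 -0.19  0.04] 16.5
```

Emit:
apply_moves(motion=[[[0.6,0,0],0,0],[[1.2,0,0],0,0],[[1.5,0,0.2],0,0],[[1.5,0,0.5],0,0],[[1.5,0,0.5],0,0],[[1.5,0,0.5],0,0],[[1.0,0,0.5],0,0],[[0.7,0,0.5],0,0],[[0.5,0,0.5],0,0],[[0.6,0,0.4],0,0],[[0.5,0,0.4],0,0],[[0.5,0,0.4],0,0],[[0.5,0,0.4],0,0],[[0.5,0,0.4],0,0],[[0,0,0],0,0]])

```text
clock: 18.0
position: [0.4836, 0.1267, 0.2188]
tcp_rot: [0.663, 0.749, 0.001, -0.0]
ft_force: [-2.4, 4.6, -1.7]
width: 0.0139
grasp_force: 30.0
```

Run:
```python
from h import *
hop()
im=vision.capture("scene"); a=im[120:300,200:440]; b=vision.capture("top")[190:330,220:420]
a=cv2.resize(a,(400,300),interpolation=2);b=cv2.resize(b,(400,280),interpolation=2)
b=cv2.copyMakeBorder(b,0,20,0,0,cv2.BORDER_CONSTANT); cv2.imwrite("pics/c3.png",np.hstack([a,b]))
```

```text
hop x,y,zgrip [ 1.000e-01 -6.180e+01  2.378e+02] psi 96.95 F [-2.4  4.6 -1.7] T [ 0.82  0.49 -0.12] 18.0
```

View pics/c3.png

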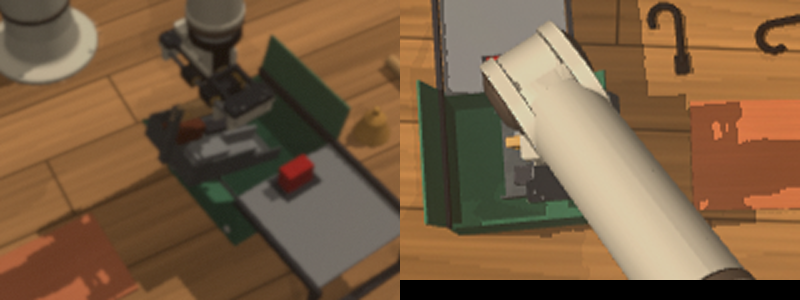

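The pan is pivoting nose-down over the flare with the lip inside the mouth and the offcuts still in it. I'll continue tilting.

Emit:
apply_moves(motion=[[[0.5,0,0.5],0,0],[[0.5,0,0.5],0,0],[[0.5,0,0.5],0,0],[[0.5,0,0.5],0,0],[[0.6,0,0.6],0,0],[[0,0,0],0,0],[[0,0,0],0,0],[[0,0,0],0,0]])

```text
clock: 18.9
position: [0.4808, 0.1534, 0.1933]
tcp_rot: [0.663, 0.749, 0.002, -0.001]
ft_force: [-2.8, 5.7, 3.2]
width: 0.0137
grasp_force: 30.0
```

```bash
python3 -c "from h import *; hop()"
```

```text
hop x,y,zgrip [  0.6 -34.9 212.3] psi 96.95 F [-2.8  5.7  3.2] T [ 1.35  0.59 -0.03] 18.9
```

Emit:
apply_moves(motion=[[[0.4,0,0.4],0,0],[[0.4,0,0.4],0,0],[[0,0,0],0,0],[[0,0,0],0,0],[[0,0,0],0,0],[[0,0,0],0,0]])

```text
clock: 19.5
position: [0.4807, 0.1615, 0.1859]
tcp_rot: [0.663, 0.749, 0.002, -0.0]
ft_force: [-2.4, 6.4, 5.6]
width: 0.014
grasp_force: 30.0
```

Run:
```python
from h import *
hop()
im=vision.capture("scene"); a=im[130:265,270:450]; a=cv2.resize(a,(780,585),interpolation=2); cv2.imwrite("pics/c4.png",a)
```

```text
hop x,y,zgrip [  1.4 -26.8 204.9] psi 96.94 F [-2.4  6.4  5.6] T [1.14 0.36 0.05] 19.5
```

View pics/c4.png

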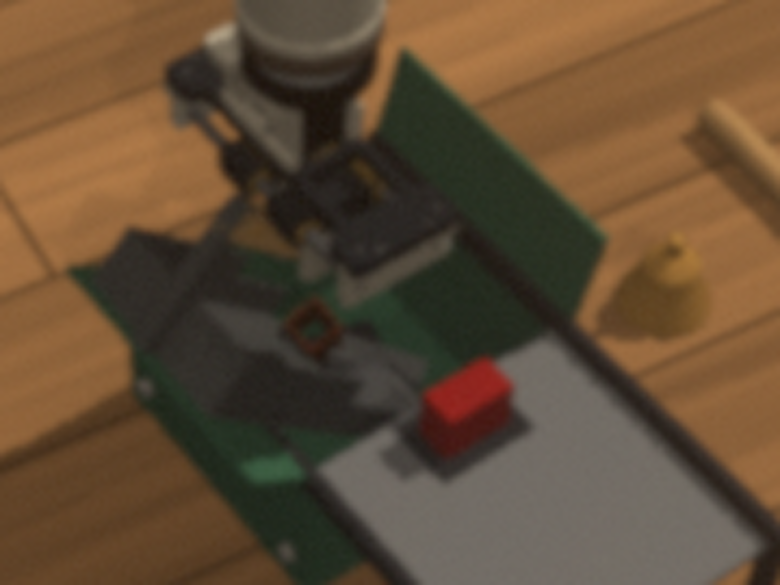

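The offcuts have slid forward to the lip, with the rusty tube's end at (310,330), and the rear of the pan is empty. I'll raise the tilted pan so they drop out, and check the weight.

Emit:
apply_moves(motion=[[[0,0,-0.5],0,0],[[0,0,-1],0,0],[[-0.3,0,-1],0,0],[[-0.3,0,-1],0,0],[[-0.3,0,-1],0,0],[[0,0,-0.5],0,0],[[0,0,0],0,0],[[0,0,0],0,0],[[0,0,0],0,0],[[0,0,0],0,0]])

```text
clock: 20.55
position: [0.4802, 0.15, 0.2343]
tcp_rot: [0.663, 0.748, -0.0, -0.0]
ft_force: [0.0, -1.0, -4.0]
width: 0.0143
grasp_force: 30.0
```

```bash
python3 -c "from h import *; hop()"
```

```text
hop x,y,zgrip [ -0.4 -38.2 253.3] psi 96.9 F [ 0. -1. -4.] T [ 0.16 -0.09 -0.01] 20.55
```

Measured weight is now 4.0 N, down from 8.8 N, so the pan is empty. I'll raise it clear and withdraw.

Emit:
apply_moves(motion=[[[0,0,-1],0,0],[[0,0,-2],0,0],[[0,0,-2],0,0],[[0,0,-2],0,0],[[0,0,-1.5],0,0],[[-0.8,0,-0.5],0,0],[[-1.5,0,0],0.005,0],[[-2,0,0],0.005,0],[[-2,0,0],0.005,0],[[-2,0,0],0.005,0],[[-2,0,0],0.005,0],[[-2,0,0],0.005,0],[[-2,0,0],0.005,0],[[-2,0,0],0.005,0],[[-2,0,0],0.005,0],[[-2,0,0],0.005,0],[[-2,0,0],0.005,0],[[-2,0,0],0.005,0],[[-1.5,0,0],0.005,0],[[-0.7,0,0],0.005,0]])

```text
clock: 22.55
position: [0.5041, -0.1163, 0.3243]
tcp_rot: [0.69, 0.724, -0.0, -0.0]
ft_force: [-0.5, 0.7, -4.6]
width: 0.0138
grasp_force: 30.0
```

Run:
```python
from h import *
hop(); print(r.read_state()["position"])
A=vision.capture("scene"); B=vision.capture("top"); cv2.imwrite("pics/s5.png",A); cv2.imwrite("pics/t5.png",B)
a=cv2.resize(A[130:330,160:426],(400,300),interpolation=2); a2=cv2.resize(A[140:240,280:413],(400,300),interpolation=2); b=cv2.resize(B[220:310,225:345],(400,300),interpolation=2); b2=cv2.resize(B[220:340,320:480],(400,300),interpolation=2)
cv2.imwrite("pics/c5.png",np.vstack([np.hstack([a,a2]),np.hstack([b,b2])]))
```

```text
hop x,y,zgrip [  -9.3 -305.4  343.3] psi 92.7 F [-0.5  0.7 -4.6] T [ 0.21 -0.19 -0.  ] 22.55
[ 0.50406525 -0.11625272  0.32428523]
```

View pics/c5.png

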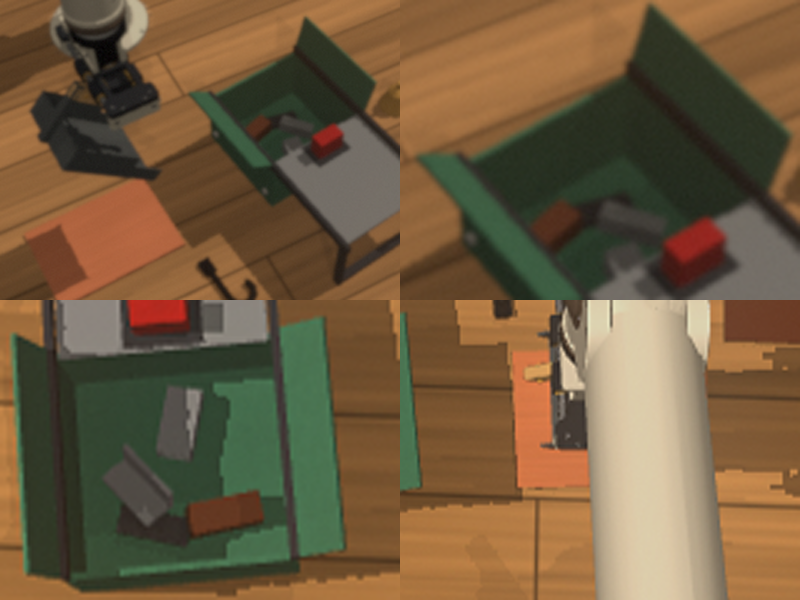

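All four offcuts lie in the hopper, visible in the top-view panel. The pan is empty and still nose-down, with its near lip corner at scene pixel (265,246). I'll estimate the tilt from that corner.

Run:
```python
from h import *
p=r.read_state()["position"]; f=np.array([np.cos(np.radians(92.8)),np.sin(np.radians(92.8)),0]); s=np.array([f[1],-f[0],0]); z=np.array([0,0,1]); G=p+.019*z
for th in (15,20,25,30,35,40):
    t=np.radians(th); F=f*np.cos(t)-z*np.sin(t); U=f*np.sin(t)+z*np.cos(t)
    Q=lambda a,b,h: proj("scene",G+(a+.023)*F+b*s+(h-.095)*U)[0].round(1)
    print(th,"lip corner",Q(.09,.063,.003),"rear near top",Q(-.09,.063,.042),"rear far top",Q(-.09,-.063,.042))
```

```text
15 lip corner [287.7 232. ] rear near top [218.3 241. ] rear far top [195.7 202.1]
20 lip corner [283.9 235.5] rear near top [216.6 239.7] rear far top [193.9 200.6]
25 lip corner [280. 239.] rear near top [215.1 238.2] rear far top [192.4 198.9]
30 lip corner [275.8 242.3] rear near top [213.9 236.4] rear far top [191.1 197.1]
35 lip corner [271.5 245.4] rear near top [212.9 234.6] rear far top [190.1 195.1]
40 lip corner [267.  248.3] rear near top [212.2 232.5] rear far top [189.3 193. ]
```

Emit:
apply_moves(motion=[[[-0.7,0.2,1],0,0],[[-0.7,0.2,2],0,0],[[0,0,2.5],0,0],[[0,0,2.5],0,0],[[0,0,2.5],0,0],[[0,0,2.5],0,0],[[0,0,2],0,0],[[0,0,1.5],0,0],[[0,0,1],0,0],[[0,0,0.5],0,0],[[0,0,0],0,0],[[0,0,0],0,0]])

```text
clock: 23.85
position: [0.5098, -0.1277, 0.1454]
tcp_rot: [0.689, 0.725, 0.0, 0.001]
ft_force: [0.6, -0.3, -4.4]
width: 0.0139
grasp_force: 30.0
```

```bash
python3 -c "from h import *; hop(); print(r.read_state()['position'])"
```

```text
hop x,y,zgrip [  -5.  -317.4  164.4] psi 92.87 F [ 0.6 -0.3 -4.4] T [ 0.16 -0.11  0.  ] 23.85
[ 0.509804   -0.12768594  0.14543355]
```

Emit:
apply_moves(motion=[[[-0.1,-0.1,0.5],0,0],[[-0.1,0,0.5],0,0],[[0,-0.1,0.4],0,0],[[-0.5,0,0.2],0,0],[[-0.9,0,0.2],0,0],[[-1.0,0,0.3],0,0],[[-0.9,0,0.4],0,0],[[-0.9,0,0.4],0,0],[[-0.8,0,0.4],0,0],[[0,0,0],0,0]], squeeze=15)

```text
clock: 24.85
position: [0.5101, -0.1829, 0.1119]
tcp_rot: [0.69, 0.723, -0.001, 0.001]
ft_force: [-0.2, -0.8, -3.0]
width: 0.014
grasp_force: 15.0
```

```bash
python3 -c "from h import *; hop(); print(r.read_state()['position'])"
```

```text
hop x,y,zgrip [ -11.4 -372.3  130.9] psi 92.68 F [-0.2 -0.8 -3. ] T [ 0.04 -0.15  0.03] 24.85
[ 0.51012102 -0.18293715  0.11189247]
```

Emit:
apply_moves(motion=[[[-0.7,0,0.4],0,0],[[-0.7,0,0.5],0,0],[[-0.7,-0.1,0.5],0,0],[[-0.6,-0.1,0.5],0,0],[[-0.5,0,0.5],0,0],[[-0.5,0,0.5],0,0],[[0,0,0.1],0,0],[[0,0,0],0,0],[[0,0,0],0,0]])

```text
clock: 25.75
position: [0.5093, -0.216, 0.0815]
tcp_rot: [0.689, 0.725, 0.0, -0.0]
ft_force: [-0.2, -0.2, -4.7]
width: 0.0137
grasp_force: 15.0
```

Run:
```python
from h import *
hop(); print(r.read_state()['position'])
A=vision.capture("scene"); B=vision.capture("top"); cv2.imwrite("pics/s6.png",A); cv2.imwrite("pics/t6.png",B)
a=cv2.resize(A[220:350,150:323],(400,300),interpolation=2); b=cv2.resize(B[200:335,320:500],(400,300),interpolation=2)
cv2.imwrite("pics/c6.png",np.hstack([a,b]))
```

```text
hop x,y,zgrip [ -16.3 -405.   100.5] psi 92.91 F [-0.2 -0.2 -4.7] T [-0.03 -0.08 -0.03] 25.75
[ 0.50928475 -0.21598464  0.08153039]
```

View pics/c6.png

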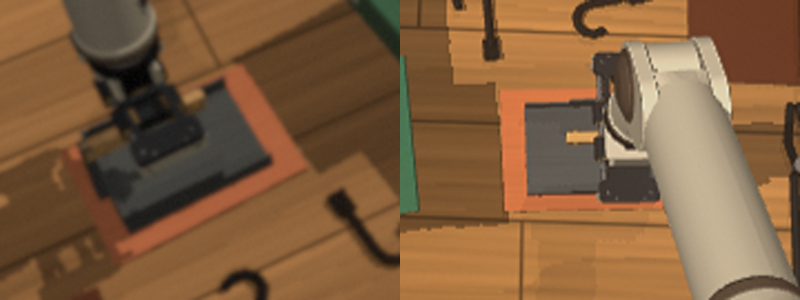

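The pan is nearly level over the plate and well centred, but the gripper still carries its weight (-4.7 N). I'll ease it down a little more until it is unloaded.

Emit:
apply_moves(motion=[[[0,0,0.1],0,0],[[0,0,0.1],0,0],[[0,0,0.1],0,0],[[0,0,0],0,0],[[0,0,0],0,0]])

```text
clock: 26.35
position: [0.5098, -0.2169, 0.0789]
tcp_rot: [0.689, 0.724, 0.0, 0.0]
ft_force: [0.0, -1.1, -2.1]
width: 0.014
grasp_force: 15.0
```

Emit:
apply_moves(motion=[[[0,0,0.1],0,0],[[0,0,0.1],0,0],[[0,0,0.1],0,0],[[0,0,0],0,0],[[0,0,0],0,0]])

```text
clock: 26.85
position: [0.5097, -0.217, 0.077]
tcp_rot: [0.689, 0.725, -0.0, 0.0]
ft_force: [-3.6, -0.4, 10.6]
width: 0.0141
grasp_force: 15.0
```

Fully seated: the plate is pushing back. I'll open and withdraw straight up.

Emit:
apply_moves(motion=[[[0,0,-0.1],0,0],[[0,0,0],0,0.2],[[0,0,0],0,0.5],[[0,0,0],0,1],[[0,0,0],0,1],[[0,0,0],0,1],[[0,0,0],0,1],[[0,0,0],0,1],[[0,0,0],0,1],[[0,0,-0.5],0,1],[[0,0,-1.5],0,1],[[0,0,-3],0,1],[[0,0,-4],0,1],[[0,0,-4],0,1],[[0,0,-4],0,1],[[-3,0,0],0,1],[[-4,0,0],0,1],[[-4,0,0],0,1],[[-4,0,0],0,1],[[-3,0,0],0,1]])

```text
clock: 28.85
position: [0.5179, -0.3997, 0.2481]
tcp_rot: [0.69, 0.724, -0.0, 0.001]
ft_force: [1.1, -0.2, 0.7]
width: 0.0921
grasp_force: 0.0
```

Run:
```python
from h import *
s=r.read_state(); print(s["position"],s["width"],s["ft_force"])
A=vision.capture("scene"); B=vision.capture("top")
a=cv2.resize(A[140:340,160:426],(400,300),interpolation=2); b=cv2.resize(B[220:310,225:345],(400,300),interpolation=2); a2=cv2.resize(A[230:350,160:320],(400,300),interpolation=2); b2=cv2.resize(B[210:330,340:500],(400,300),interpolation=2)
cv2.imwrite("pics/c7.png",np.vstack([np.hstack([a,a2]),np.hstack([b,b2])])); cv2.imwrite("pics/t7.png",B); cv2.imwrite("pics/s7.png",A)
```

```text
[ 0.51794027 -0.39972495  0.24808029] 0.09207637161997781 [ 1.07746046 -0.18033497  0.74354123]
```

View pics/c7.png

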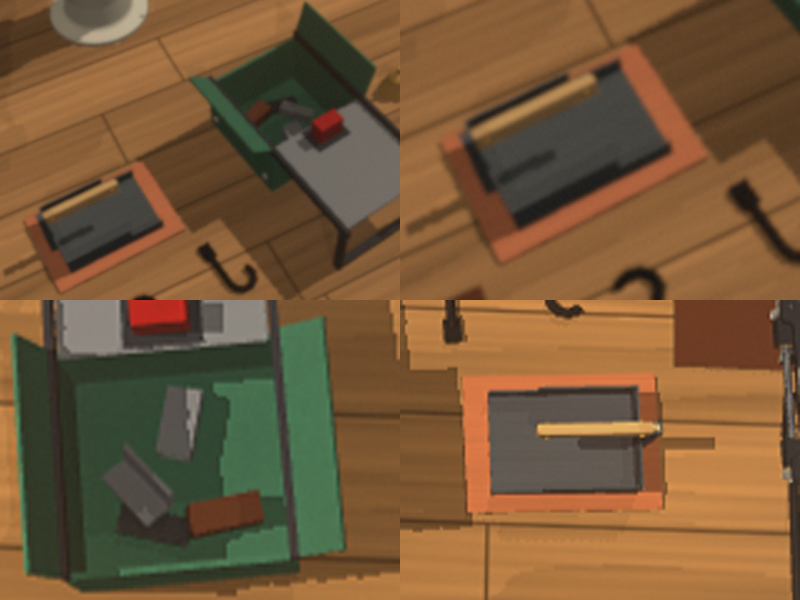

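The pan is flat, empty and centred on its plate, the four offcuts are in the hopper, the shutter is open and the gripper is clear, so I'm handing in.

```bash
python3 -c "
from rig import r
print(r.sign_off())"
```

```text
the job is handed in; nothing more can be done
None
```

I handed the job in at about 29 s of the 66 s allowed: the shutter is fully open, all four offcuts are in the hopper, and the empty pan is back upright on the middle of its copper plate and released; sign-off returned no verdict.

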